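# Fit the keyed lollipop drying wheel on its drive

### The arm

A 6-joint arm with a two-finger parallel gripper is mounted at the origin on the work surface. World frame = base frame: x ahead of the robot, y to its left, z up, the work surface at z = 0. Lengths are in m, angles in rad, forces in N, time in s.
With the tool pointing down it reaches from about 0.3 to 0.775 m from the base axis. Payload 14.6 kg.
Tool frame: the origin (TCP) lies midway between the tips of the shut fingers; the grasp point (between the pads) lies 19 mm behind it (ctrl.hold_point_z is the distance from the TCP to the grasp point, in m); z points along the fingers, x is the direction in which the jaws open and shut, and the axes are right-handed (so a half turn about z gives the same grasp; the last joint's range is limited). The gripper opens to 94 mm and grips with 3 to 60 N. Pads are 16 mm wide; open, the fingers measure 119 mm over their backs; the gripper's body (75 mm by 177 mm) begins 78 mm behind the grasp point.
Start: joints at [1.177, 0.3, 1.521, -0, 1.321, -0.067], TCP at [0.177, 0.521, 0.205] pointing down, gripper open.
Joint ranges: [-3.03, 3.03], [-0.79, 2.21], [0.23, 2.52], [-1.04, 4.18], [0, 3.07], [-2.55, 2.55]. Speed limits (rad/s): [2.22, 2.22, 2.57, 3.14, 3.14, 3.14].

### API

Orientations are given as [roll, pitch, yaw] about the fixed x, y, z axes, in that order (R = Rz(yaw) Ry(pitch) Rx(roll)).
In Python, from station import ctrl, viewer, ticket, nets gives the robot as it stands.
- The arm moves only by the tool carry_out, never from a script. Its argument "commands" is one flat list of numbers, 7 for each row, row after row: the closure, from -1 (fully open) to 1 (shut), so that 0 is half open, then the shift along the world's x, y, z in cm, then the turn, a rotation vector about the world's x, y, z in rad. In form: [gripper, tx, ty, tz, ax, ay, az, gripper, tx, ty, tz, ax, ay, az, ...]. A call has 1 to 12 rows; each row is the pose to reach, as a shift and turn from the pose measured when the call began; what a row does not reach only later rows make up. A row lasts 1/12 s, in which the tool goes at most 41.7 mm and 7.16 degrees, less where a joint would pass 70% of its speed; a pose out of reach is approached as far as the arm can. A call with a gripper value outside its range is refused whole. The fingers move at their own pace and stop on an object; "force" is the grip in N (left out, the last holds). Time passes only in rows, so rows that repeat a pose let the fingers close. It gives the time, the measured TCP pose, the force and the opening at its end, in the units of the state.
- ctrl.get_obs(): the state, without advancing time (a new reading comes with each control period).
- viewer.camera(name): name is "side" or "top"; returns (picture, depth): 420x560x3 uint8, blue, green, red; 420x560 float32, m along the optical axis (not along the pixel's ray), 0 where there is no reading.
- viewer.camera_info(name): a dict with "fx", "fy", "cx", "cy" (pixels), "D" ([k1, k2, p1, p2, k3] as OpenCV has them; the pictures are not rectified), "R" (3x3) and "t" (3): a world point X has camera coordinates R X + t. Camera axes: x right, y down, z forward; pixel columns grow to the right and rows downward; lengths in m; the calibration is good to about 2 mm. A picture is of the moment at which its call begins. camera_info takes no time and is no camera call.
- ticket.hand_in(): hands the job in, once; it reports no verdict.
Trained networks look in the newest picture that a camera, given by its name, has taken for a name from the list of things; names that differ only in an ending like _2 or _b are one class to them, and where a whole thing is asked for, a point or a joint stands for the part that bears it (a point fixed in the world has none). Each returns a list of dicts, best first, with "confidence" (0 to 1); they miss things now and then, are a little off and sometimes report something else, mostly with a low value. They report only what shows in the picture. A call takes as long as a camera call. They do not tell look-alikes from the thing itself.
- nets.silhouettes(camera, thing): "region" (420x560 bool, what is visible of it) and "extent" ([left, top, right, bottom] in pixels, round what is visible of it).
The state is a dict: "time_s": time; "qpos": joint angles; "joint_vel": joint speeds; "tau": joint torques, N m; "ee_pos": TCP position; "eef_rot": TCP orientation; "force": force on the tool from outside, world axes, zero at the start; "moment": the same for the moment, N m; "grip_width": finger opening in m.
Only numpy, scipy, OpenCV 4.12 (cv2) and the standard library are available. Lean on these libraries where they do the work, as an engineer would, in place of code of your own. Each camera call takes 0.05 s, during which the arm holds its last target. There are 200 camera calls.

### The job

Fit the lollipop drying wheel with the oblong, slotted hub onto the keyed stub of the drive unit: lift it by its hub, turn it until the slot lines up with the stub's two keys, and lower it (do not drop it) until it sits fully home, flat on the drive, then let go. Leave the other wheel, the one with the round hub, where it is.

Things in the scene. Friction and masses are not known exactly. Their poses are not given: they have to be found in the camera images.
- slot_hub (a point): Wheel to fit, loose, flat on the table, 0.26-0.5 kg: white disc 160 mm across, 8 thick, with an upright aluminium oblong hub, 82 mm long (x) by 46 wide (y), top 50 mm above the disc's underside. Slot 66 (x) by 30 (y) mm right through hub and disc. Point: on the wheel's axis, 30 mm above the underside, the height to grip the hub across its 46 mm. z up. Half a turn round fits equally.
- stub (a point): Fixed. Grey round drive housing, 140 mm across; on it a dark shoulder disc 120 across, top 66 mm above the table. On that a vertical steel stub: 18 mm core with two opposed keys spanning 50 (x) by 12 (y) mm, 36 high; tapered nose ends 47 above the shoulder. Point: on the stub's axis at the shoulder's top, z up. Wheel home: slot_hub 30 mm above it, x axes parallel; play 6 mm, 20 degrees.
- round_hub (a point): The other wheel, loose, to be left where it is: the same white disc, 160 mm across, but with a round aluminium hub 46 mm across, top 50 mm above the disc's underside, with a round 28 mm bore that does not go over the keys. Point: on its axis, 30 mm above the disc's underside, z up.
Mind the look-alikes: they are no part of the job. What is shaped like the part that bears slot_hub but red is not meant.

How it is judged:
By the outcome, as a careful person would: the job done as asked, in the order asked, and still so for the second after the job is handed in, with the robot touching nothing.
It also fails if it takes over 38 s, if anything falls off the work surface, if the arm or the gripper's body presses on something with over 40 N, if the wrist force passes 120 N, or if a joint passes its speed limit or range.

## Working session

There is one attempt and no reset: what is moved stays moved. The work goes in short steps, Python scripts to look and compute and a tool call to move; the robot and the scene stay as the last step left them, time stands still between calls to the robot, and variables do not carry over. Pictures are saved under pics/ and viewed, about 8 in all and at most 12, crops included, and the job is handed in when it is done.

Besides the shell and the picture viewer there is one more tool, called after ">>>" as name(argument=value, ...) on one line, values as JSON. carry_out: Moves the arm, as the interface text tells. Its arguments: {"type":"object","properties":{"commands":{"type":"array","items":{"type":"number"}},"force":{"type":"number"}},"required":["commands"]}

```bash
ls; mkdir -p pics; python3 - <<'E'
from station import ctrl, viewer, nets
import cv2, numpy as np
for c in("top","side"):
    im,d=viewer.camera(c); cv2.imwrite(f"pics/{c}0.png",im)
    np.savez(f"{c}0.npz",im=im,d=d)
    i=viewer.camera_info(c); print(c,{k:np.round(v,3).tolist() for k,v in i.items()})
    for t in("slot_hub","stub","round_hub"):
        try: print(t,[(round(r["confidence"],2),r["extent"]) for r in nets.silhouettes(c,t)])
        except Exception as e: print(t,e)
print(ctrl.get_obs())
E
```

```text
pics
top {'fx': 397.395, 'fy': 397.395, 'cx': 278.832, 'cy': 210.781, 'D': [-0.075, 0.0, 0.0, 0.0, 0.0], 'R': [[0.005, -1.0, 0.005], [-0.997, -0.005, -0.075], [0.075, -0.004, -0.997]], 't': [0.0, 0.45, 1.037]}
slot_hub [(0.68, [370.4, 168.8, 431.7, 227.8]), (0.6, [367.0, 251.7, 421.5, 309.1])]
stub [(0.8, [234.0, 136.6, 293.0, 196.7])]
round_hub [(0.69, [153.2, 165.7, 214.8, 224.5])]
side {'fx': 540.456, 'fy': 540.456, 'cx': 275.859, 'cy': 210.174, 'D': [-0.197, 0.0, 0.0, 0.0, 0.0], 'R': [[0.87, -0.493, 0.009], [-0.343, -0.619, -0.707], [0.354, 0.611, -0.707]], 't': [-0.39, 0.201, 1.075]}
slot_hub [(0.96, [232.4, 329.9, 318.7, 409.0]), (0.94, [340.8, 294.1, 418.0, 360.0])]
stub [(0.65, [281.1, 163.0, 344.9, 221.5])]
round_hub [(0.78, [211.7, 142.0, 270.7, 180.9])]
{'time_s': 0.4, 'qpos': array([ 1.17738799e+00,  2.99976644e-01,  1.52110676e+00,  1.57205282e-05,
        1.32069194e+00, -6.66357147e-02]), 'joint_vel': array([-1.21946544e-03, -1.56780360e-03, -7.12944763e-04,  4.81001505e-04,
       -9.02293439e-05,  4.25597152e-04]), 'tau': array([-1.52190194e-03, -5.31204522e+01, -3.52600300e+01,  7.07252417e-02,
        2.19607609e-02, -5.12085307e-05]), 'ee_pos': array([0.17654042, 0.52084042, 0.20535832]), 'eef_rot': array([-3.14156529e+00,  1.81270940e-04,  1.24401981e+00]), 'force': array([0.42717219, 0.44931845, 0.1419035 ]), 'moment': array([-0.04341242,  0.0073384 , -0.01167204]), 'grip_width': 0.09406998177577733}
```

View pics/top0.png

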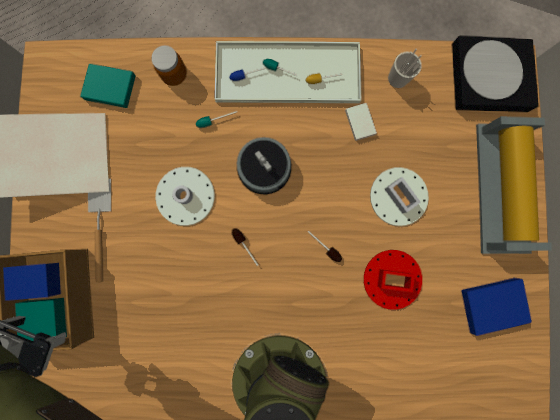

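View pics/side0.png

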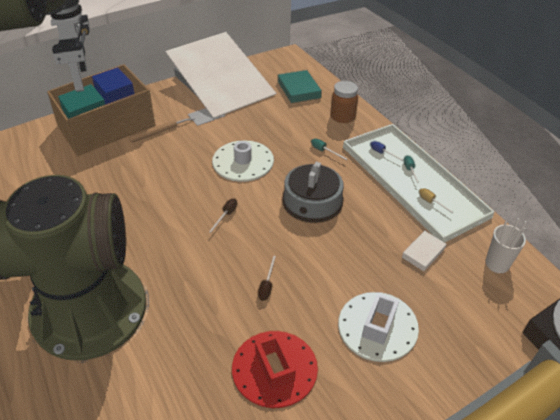

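Top picture: the candidates are the white wheel with the oblong hub at (400,196), the red copy at (393,279) and the round-hub wheel at (185,195). I choose the one at (400,196). The stub is at (264,165). Next I measure it and check a close crop.

```bash
cat > h.py <<'E'
import numpy as np, cv2
from station import viewer
def cloud(c,d):
    i=viewer.camera_info(c); K=np.array([[i["fx"],0,i["cx"]],[0,i["fy"],i["cy"]],[0,0,1]])
    v,u=np.mgrid[:420,:560]; uv=np.stack([u,v],-1).reshape(-1,1,2).astype(float)
    n=cv2.undistortPointsIter(uv,K,np.array(i["D"],float),None,None,(3,50,1e-9)).reshape(420,560,2)
    p=np.dstack([n*d[...,None],d])-np.array(i["t"])
    P=p@np.array(i["R"]); P[d<=0]=np.nan; return P
def rect(P,c,r,z0,z1):
    q=P.reshape(-1,3); q=q[(np.hypot(*(q[:,:2]-c).T)<r)&(q[:,2]>z0)&(q[:,2]<z1)]
    (x,y),(w,h),a=cv2.minAreaRect((q[:,:2]*1000).astype(np.float32))
    if w<h: w,h,a=h,w,a+90
    return len(q),"c",round(x,1),round(y,1),"size",round(w,1),round(h,1),"deg",round(a,1),"z",np.median(q[:,2]).round(4)
def disc(P,c,r,z0,z1): 
    q=P.reshape(-1,3); q=q[(np.hypot(*(q[:,:2]-c).T)<r)&(q[:,2]>z0)&(q[:,2]<z1)]
    (x,y),R=cv2.minEnclosingCircle((q[:,:2]*1000).astype(np.float32)); return len(q),"circ",round(x,1),round(y,1),round(R,1),np.median(q[:,2]).round(4)
E
python3 - <<'E'
from h import *
for c,a,b in(("top",(196,400),(165,264)),("side",(322,384),(185,314))):
    f=np.load(c+"0.npz"); P=cloud(c,f["d"])
    print(c,P[a],P[b])
    if c=="top": W=P[205,385,:2]; W=np.nanmean(P[180:212,385:417].reshape(-1,3),0)[:2]; S=P[b][:2]
    print("hub",rect(P,W,.07,.04,.056)); print("disc",disc(P,W,.1,.004,.013))
    print("keys",rect(P,S,.06,.08,.106)); print("nose",rect(P,S,.06,.104,.12));print("should",disc(P,S,.09,.058,.072))
im=np.load("top0.npz")["im"];s=np.load("side0.npz")["im"]
cr=[cv2.resize(x,(390,390),interpolation=cv2.INTER_CUBIC) for x in(im[161:231,365:435],im[130:200,229:299])]
cv2.imwrite("pics/crop0.png",np.hstack(cr))
E
```

```text
top [ 0.49345971 -0.32700112  0.00228163] [0.55617373 0.03985029 0.10563957]
hub (322, 'c', 493.3, -322.6, 'size', 81.4, 48.7, 'deg', 35.4, 'z', np.float64(0.0497))
disc (1978, 'circ', 495.1, -319.5, 97.0, np.float64(0.008))
keys (95, 'c', 570.9, 44.2, 'size', 50.6, 17.2, 'deg', 31.7, 'z', np.float64(0.1013))
nose (44, 'c', 574.0, 48.3, 'size', 36.8, 14.5, 'deg', 46.9, 'z', np.float64(0.1084))
should (1992, 'circ', 570.7, 44.2, 69.6, np.float64(0.0654))
side [ 0.51310394 -0.32187323  0.00210237] [0.5652968  0.02954207 0.06668555]
hub (554, 'c', 495.4, -323.9, 'size', 85.9, 46.0, 'deg', 36.3, 'z', np.float64(0.0509))
disc (3379, 'circ', 492.3, -322.1, 99.7, np.float64(0.0094))
keys (132, 'c', 571.3, 41.8, 'size', 53.2, 16.7, 'deg', 42.8, 'z', np.float64(0.0978))
nose (52, 'c', 570.4, 40.9, 'size', 45.5, 16.3, 'deg', 47.0, 'z', np.float64(0.1078))
should (1673, 'circ', 571.8, 41.7, 72.0, np.float64(0.0663))
```

View pics/crop0.png

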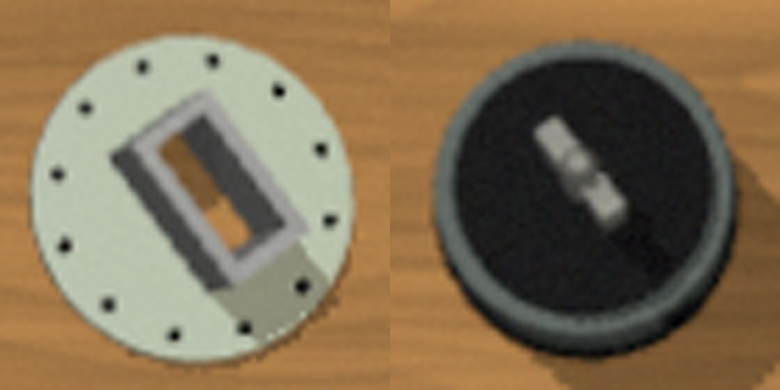

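The crop confirms it: a white disc with an oblong slotted hub, long axis about 36°. The keys on the stub are at about 37°. The pixel sizes and heights agree with the description. I start the approach.

>>> carry_out(commands=[-1, 28, -45, 2, 0, 0, -2.187, -1, 28, -45, 2, 0, 0, -2.187, -1, 28, -45, 2, 0, 0, -2.187, -1, 28, -45, 2, 0, 0, -2.187, -1, 28, -45, 2, 0, 0, -2.187, -1, 28, -45, 2, 0, 0, -2.187, -1, 28, -45, 2, 0, 0, -2.187, -1, 28, -45, 2, 0, 0, -2.187, -1, 28, -45, 2, 0, 0, -2.187, -1, 31.7, -84.4, 0, 0, 0, -2.187, -1, 31.7, -84.4, 0, 0, 0, -2.187, -1, 31.7, -84.4, 0, 0, 0, -2.187], force=30)

```text
time_s: 1.4
ee_pos: [0.4021, 0.0788, 0.2164]
eef_rot: [-3.141, -0.0, -0.262]
force: [1.5, 0.6, 0.0]
grip_width: 0.0941
```

```bash
python3 - <<'E'
from h import *
# image-based angle and centre: bright pixels projected on known height
def onplane(c,uv,z):
    i=viewer.camera_info(c);K=np.array([[i["fx"],0,i["cx"]],[0,i["fy"],i["cy"]],[0,0,1]])
    n=cv2.undistortPoints(uv.reshape(-1,1,2).astype(float),K,np.array(i["D"],float)).reshape(-1,2)
    R=np.array(i["R"]);o=-R.T@np.array(i["t"]);r=np.c_[n,np.ones(len(n))]@R
    return o+r*((z-o[2])/r[:,2])[:,None]
im=np.load("top0.npz")["im"].astype(int); g=im.min(2)
m=np.zeros_like(g,bool); m[148:178,250:282]=g[148:178,250:282]>75
v,u=np.nonzero(m); P=onplane("top",np.c_[u,v],.102)*1000
print(len(P),cv2.minAreaRect(P[:,:2].astype(np.float32)));w,V=np.linalg.eigh(np.cov(P[:,:2].T));print(P.mean(0),np.degrees(np.arctan2(V[1,1],V[0,1])),np.sqrt(w*12))
E
```

```text
108 ((570.0468139648438, 43.345542907714844), (51.82101058959961, 13.544916152954102), 38.610897064208984)
[570.29374496  43.56321016 102.        ] -141.71894039425496 [13.42028516 54.06807103]
```

>>> carry_out(commands=[-1, 9.2, -40.2, -5, 0, 0, -0.68, -1, 9.2, -40.2, -5, 0, 0, -0.68, -1, 9.2, -40.2, -5, 0, 0, -0.68, -1, 9.2, -40.2, -5, 0, 0, -0.68, -1, 9.2, -40.2, -5, 0, 0, -0.68, -1, 9.2, -40.2, -5, 0, 0, -0.68, -1, 9.2, -40.2, -5, 0, 0, -0.68, -1, 9.2, -40.2, -5, 0, 0, -0.68, -1, 9.2, -40.2, -10, 0, 0, -0.68, -1, 9.2, -40.2, -10, 0, 0, -0.68, -1, 9.2, -40.2, -10, 0, 0, -0.68, -1, 9.2, -40.2, -10, 0, 0, -0.68])

```text
time_s: 2.4
ee_pos: [0.4929, -0.3252, 0.1128]
eef_rot: [3.14, 0.004, -0.945]
force: [-0.1, -0.0, -1.0]
grip_width: 0.0941
```

>>> carry_out(commands=[-1, 0.1, 0.2, -4, 0, 0, 0, -1, 0.1, 0.2, -6.5, 0, 0, 0, -1, 0.1, 0.2, -8.5, 0, 0, 0, -1, 0.1, 0.2, -9.7, 0, 0, 0, -1, 0.1, 0.2, -9.8, 0, 0, 0, -1, 0.1, 0.2, -9.8, 0, 0, 0, -1, 0.1, 0.2, -9.8, 0, 0, 0])

```text
time_s: 2.98
ee_pos: [0.4947, -0.3235, 0.0166]
eef_rot: [3.141, 0.002, -0.945]
force: [1.0, -0.0, 0.4]
grip_width: 0.0938
```

```bash
python3 - <<'E'
from station import viewer
import cv2
s,_=viewer.camera("side"); cv2.imwrite("pics/s1.png",cv2.resize(s[240:420,280:500],(733,600)))
E
```

```text
(no output)
```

View pics/s1.png

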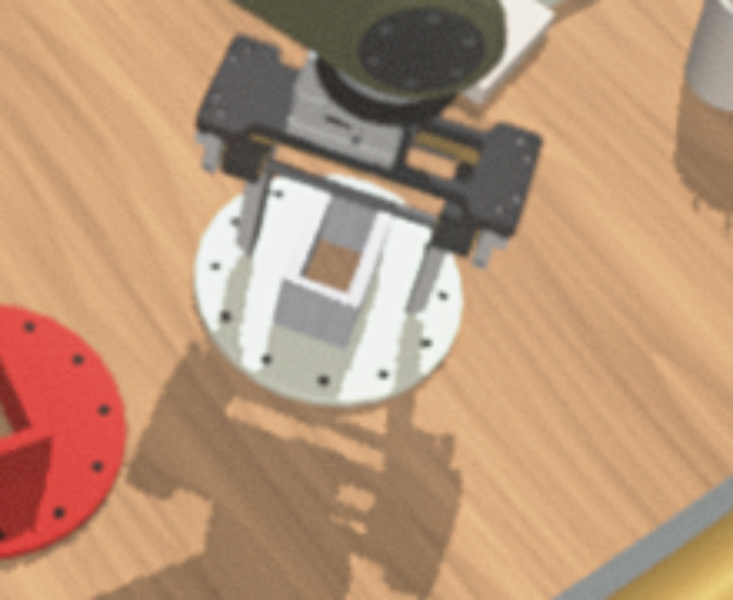

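The fingers stand on both sides of the hub, which is at about (333,250) in the crop, and are centred and aligned. I close.

>>> carry_out(commands=[1, 0, 0, 0, 0, 0, 0, 1, 0, 0, 0, 0, 0, 0, 1, 0, 0, 0, 0, 0, 0, 1, 0, 0, 0, 0, 0, 0, 1, 0, 0, 0, 0, 0, 0, 1, 0, 0, 0, 0, 0, 0, 1, 0, 0, 0, 0, 0, 0, 1, 0, 0, 0, 0, 0, 0], force=40)

```text
time_s: 3.7
ee_pos: [0.4947, -0.3236, 0.0166]
eef_rot: [3.141, 0.001, -0.945]
force: [-0.9, 0.9, 0.2]
grip_width: 0.0458
```

>>> carry_out(commands=[1, 0, 0, 1, 0, 0, 0, 1, 0, 0, 3, 0, 0, 0, 1, 0, 0, 6, 0, 0, 0, 1, 0, 0, 9, 0, 0, 0, 1, 0, 0, 12, 0, 0, 0, 1, 0, 0, 15, 0, 0, 0, 1, 0, 0, 16, 0, 0, 0, 1, 0, 0, 16, 0, 0, 0])

```text
time_s: 4.37
ee_pos: [0.4954, -0.324, 0.1791]
eef_rot: [-3.141, -0.002, -0.945]
force: [0.6, -1.5, -4.5]
grip_width: 0.0462
```

>>> carry_out(commands=[1, 0.5, 2.5, 0, 0, 0, 0.045, 1, 1.2, 6, 0, 0, 0, 0.045, 1, 2, 10, 0, 0, 0, 0.045, 1, 2.8, 14, 0, 0, 0, 0.045, 1, 3.6, 18, 0, 0, 0, 0.045, 1, 4.4, 22, 0, 0, 0, 0.045, 1, 5.2, 26, 0, 0, 0, 0.045, 1, 6, 30, 0, 0, 0, 0.045, 1, 6.7, 33, 0, 0, 0, 0.045, 1, 7.2, 35.5, 0, 0, 0, 0.045, 1, 7.5, 36.6, 0, 0, 0, 0.045, 1, 7.5, 36.7, 0, 0, 0, 0.045])

```text
time_s: 5.37
ee_pos: [0.5699, 0.0449, 0.1769]
eef_rot: [3.14, -0.0, -0.897]
force: [-0.0, -0.4, -4.5]
grip_width: 0.0461
```

```bash
python3 - <<'E'
from h import *
from station import ctrl
for c in("top","side"):
    s,d=viewer.camera(c); np.savez(c+"2.npz",im=s,d=d); P=cloud(c,d)
    q=P.reshape(-1,3); C=np.array([.57,.043])
    print(c,"hubtop",rect(P,C,.05,.205,.22)); print("disc",disc(P,C,.1,.16,.178))
    a,b,e,f=(100,240,190,350) if c=="top" else (90,250,230,430)
    cv2.imwrite(f"pics/{c}2.png",cv2.resize(s[a:b,e:f],None,fx=2.4,fy=2.4))
o=ctrl.get_obs();print(o["ee_pos"],o["eef_rot"],o["grip_width"])
a=cv2.imread("pics/top2.png");b=cv2.imread("pics/side2.png");h=max(a.shape[0],b.shape[0])
cv2.imwrite("pics/both2.png",cv2.resize(np.hstack([cv2.copyMakeBorder(x,0,h-x.shape[0],0,0,0) for x in(a,b)]),None,fx=.92,fy=.92))
E
```

```text
top hubtop (0, 'c', 0.0, 0.0, 'size', 0.0, 0.0, 'deg', 0.0, 'z', np.float64(nan))
disc (153, 'circ', 583.1, -7.9, 52.5, np.float64(0.1682))
side hubtop (389, 'c', 570.4, 41.9, 'size', 87.6, 71.0, 'deg', 31.9, 'z', np.float64(0.2117))
disc (1912, 'circ', 569.0, 41.0, 82.5, np.float64(0.1699))
[0.56983408 0.0425542  0.17759083] [ 3.14029550e+00 -1.29448101e-03 -8.99182525e-01] 0.04616808602994791
  return _methods._mean(a, axis=axis, dtype=dtype,
  ret = ret.dtype.type(ret / rcount)
```

View pics/both2.png

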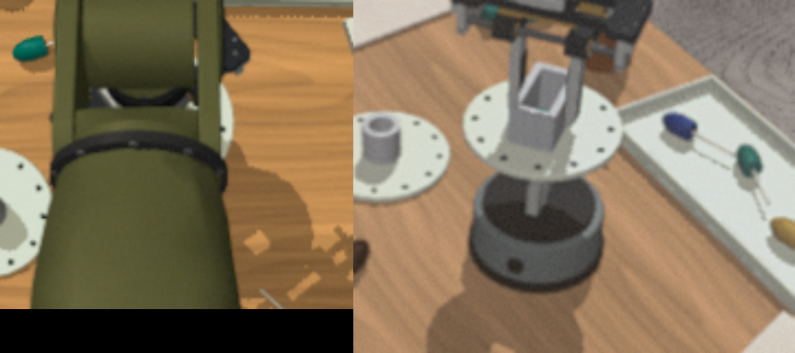

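The side view shows the wheel held level over the stub, disc at about (540,125) and stub at (537,195). The centre agrees with the stub to about 2 mm. I lower slowly, watching the force.

>>> carry_out(commands=[1, 0.1, 0, -2, 0, 0, 0, 1, 0.1, 0, -4, 0, 0, 0, 1, 0.1, 0, -5, 0, 0, 0, 1, 0.1, 0, -5.7, 0, 0, 0, 1, 0.1, 0, -6.2, 0, 0, 0, 1, 0.1, 0, -6.6, 0, 0, 0, 1, 0.1, 0, -7, 0, 0, 0, 1, 0.1, 0, -7, 0, 0, 0])

```text
time_s: 6.13
ee_pos: [0.5708, 0.0424, 0.1073]
eef_rot: [3.14, -0.001, -0.899]
force: [0.3, 0.9, -5.0]
grip_width: 0.0458
```

>>> carry_out(commands=[1, 0, 0, -0.4, 0, 0, 0, 1, 0, 0, -0.8, 0, 0, 0, 1, 0, 0, -1.2, 0, 0, 0, 1, 0, 0, -1.5, 0, 0, 0, 1, 0, 0, -1.8, 0, 0, 0, 1, 0, 0, -2.0, 0, 0, 0, 1, 0, 0, -2.2, 0, 0, 0, 1, 0, 0, -2.3, 0, 0, 0, 1, 0, 0, -2.4, 0, 0, 0, 1, 0, 0, -2.4, 0, 0, 0])

```text
time_s: 6.97
ee_pos: [0.5707, 0.0424, 0.0832]
eef_rot: [3.14, -0.001, -0.899]
force: [-0.9, 0.0, -4.6]
grip_width: 0.0458
```

Nearly home, with the weight still on the tool. I creep down until contact.

>>> carry_out(commands=[1, 0, 0, -0.1, 0, 0, 0, 1, 0, 0, -0.15, 0, 0, 0, 1, 0, 0, -0.2, 0, 0, 0, 1, 0, 0, -0.2, 0, 0, 0])

```text
time_s: 7.3
ee_pos: [0.571, 0.0425, 0.0826]
eef_rot: [3.141, -0.002, -0.899]
force: [-4.6, -1.3, 9.5]
grip_width: 0.0461
```

Contact came at 0.0826 m, the predicted home height. I release gently and then retreat straight up.

>>> carry_out(commands=[0.5, 0, 0, 0, 0, 0, 0, -0.3, 0, 0, 0, 0, 0, 0, -1, 0, 0, 0, 0, 0, 0, -1, 0, 0, 0, 0, 0, 0, -1, 0, 0, 0, 0, 0, 0, -1, 0, 0, 0, 0, 0, 0, -1, 0, 0, 0, 0, 0, 0, -1, 0, 0, 0, 0, 0, 0])

```text
time_s: 7.97
ee_pos: [0.571, 0.0425, 0.0826]
eef_rot: [3.141, -0.002, -0.899]
force: [0.5, 0.2, 0.6]
grip_width: 0.089
```

>>> carry_out(commands=[-1, 0, 0, 2, 0, 0, 0, -1, 0, 0, 5, 0, 0, 0, -1, 0, 0, 9, 0, 0, 0, -1, 0, 0, 12, 0, 0, 0, -1, 0, -4, 13, 0, 0, 0, -1, 0, -8, 13, 0, 0, 0, -1, 0, -12, 13, 0, 0, 0, -1, 0, -16, 13, 0, 0, 0, -1, 0, -20, 13, 0, 0, 0, -1, 0, -24, 13, 0, 0, 0, -1, 0, -25, 13, 0, 0, 0, -1, 0, -25, 13, 0, 0, 0])

```text
time_s: 8.97
ee_pos: [0.5706, -0.2101, 0.2121]
eef_rot: [3.141, -0.001, -0.903]
force: [0.1, -0.5, -0.2]
grip_width: 0.0939
```

```bash
python3 - <<'E'
from h import *
from station import ctrl
for c in("top","side"):
    s,d=viewer.camera(c); P=cloud(c,d); C=np.array([.571,.043])
    print(c,"hubtop",rect(P,C,.06,.11,.122)); print("disc",disc(P,C,.095,.068,.08))
    q=P.reshape(-1,3);q=q[(np.hypot(*(q[:,:2]-C).T)<.075)&(abs(q[:,2]-.074)<.008)];A=np.c_[q[:,:2]-C,np.ones(len(q))];print("plane",np.linalg.lstsq(A,q[:,2],rcond=None)[0].round(4))
    P0=cloud(c,np.load(c+"0.npz")["d"]); R=np.array([.49,.23])
    print("round",disc(P,R,.07,.045,.056),disc(P0,R,.07,.045,.056))
    a,e=(100,200) if c=="top" else (110,250)
    cv2.imwrite(f"pics/{c}3.png",cv2.resize(s[a:a+125,e:e+130],(400,385)))
cv2.imwrite("pics/both3.png",np.hstack([cv2.imread(f"pics/{c}3.png") for c in("top","side")]))
o=ctrl.get_obs();print(o["time_s"],o["ee_pos"],o["force"],o["grip_width"])
E
```

```text
top hubtop (338, 'c', 570.3, 43.6, 'size', 83.0, 46.2, 'deg', 38.6, 'z', np.float64(0.1159))
disc (2368, 'circ', 570.4, 43.6, 80.0, np.float64(0.074))
plane [-0.0015 -0.0019  0.0739]
round (155, 'circ', 492.0, 256.9, 23.0, np.float64(0.0496)) (156, 'circ', 491.9, 256.9, 23.2, np.float64(0.0497))
side hubtop (359, 'c', 572.2, 42.2, 'size', 89.1, 47.9, 'deg', 37.9, 'z', np.float64(0.1163))
disc (1817, 'circ', 570.8, 40.7, 83.1, np.float64(0.0749))
plane [ 0.     -0.0017  0.0752]
round (135, 'circ', 492.4, 256.1, 24.5, np.float64(0.0497)) (133, 'circ', 492.5, 255.8, 23.5, np.float64(0.0507))
9.0667 [ 0.57104397 -0.2069232   0.21237805] [0.30137731 0.35922003 0.98548886] 0.09397090429463756
```

View pics/both3.png

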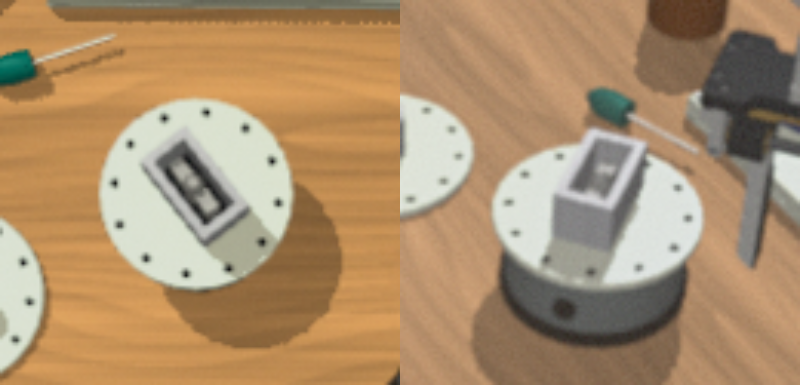

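The wheel sits flat with the keys inside the slot (hub at about (195,185) in the left crop). The disc top is at 74 mm and the hub top at 116 mm, as required. The round-hub wheel has not moved and the gripper is clear.

```bash
python3 -c "
from station import ticket
print(ticket.hand_in())"
```

```text
the job is handed in; nothing more can be done
None
```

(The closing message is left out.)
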